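# Refit the drain lever, close the drain and load the parts washer

### The arm

A 6-joint arm with a two-finger parallel gripper is mounted at the origin on the work surface. World frame = base frame: x ahead of the robot, y to its left, z up, the work surface at z = 0. Lengths are in m, angles in rad, forces in N, time in s.
With the tool pointing down it reaches from about 0.35 to 0.775 m from the base axis. Payload 7.3 kg.
Tool frame: the origin (TCP) lies between the finger pads; the fingertips stand 17 mm ahead of it and the grasp point (between the pads) lies 2 mm behind it; z points along the fingers, y is the line along which they close (so a half turn about z gives the same grasp; the last joint's range is limited). The gripper opens to 92 mm and grips with 3 to 60 N. Pads are 19 mm wide; open, the fingers measure 130 mm over their backs; the gripper's body (75 mm by 190 mm) begins 47 mm behind the grasp point.
Start: joints at [0.974, 0.342, 1.524, -0, 1.275, -0.146], TCP at [0.229, 0.473, 0.244] pointing down, gripper open.
Joint ranges: [-2.53, 2.53], [-0.77, 2.02], [0.04, 2.7], [-1, 4.14], [0.28, 2.66], [-3.11, 3.11]. Speed limits (rad/s): [2.57, 2.57, 3.14, 3.14, 3.14, 3.14].

### API

Orientations are given as [roll, pitch, yaw] about the fixed x, y, z axes, in that order (R = Rz(yaw) Ry(pitch) Rx(roll)).
In Python, from cell import robot, optics gives the robot as it stands.
- The arm moves only by the tool play_rows, never from a script. Its argument "rows" is a list of rows, each a list of 7 numbers: the shift along the tool's x, y, z in cm, then the turn, a rotation vector about the tool's x, y, z in rad, then the opening, from 0 (shut) to 1 (fully open). In form: [[tx, ty, tz, wx, wy, wz, grip], ...]. A call has 1 to 20 rows; each row is the pose to reach, as a shift and turn from the pose commanded when the call began, along the tool's axes at that moment; what a row does not reach only later rows make up. A row lasts 1/10 s, in which the tool goes at most 50 mm and 8.59 degrees, less where a joint would pass 70% of its speed; a pose out of reach is approached as far as the arm can. A call with a gripper value outside its range is refused whole. The fingers move at their own pace and stop on an object; "squeeze" is the grip in N (left out, the last holds). Time passes only in rows, so rows that repeat a pose let the fingers close. It gives the time, the measured TCP pose, the force, the opening and the grip force at its end, in the units of the state.
- robot.observe(): the state, without advancing time (a new reading comes with each control period).
- optics.read_camera(name): name is "scene" or "top" or "wrist"; returns (picture, depth): 384x512x3 uint8, red, green, blue; 384x512 float32, m along the optical axis (not along the pixel's ray), 0 where there is no reading.
- optics.camera_model(name): a dict with "fx", "fy", "cx", "cy" (pixels), "origin" and "rotation" of the camera in the world; the wrist camera has in their place "tool_from_camera" (4x4, takes a point from camera to tool coordinates, whose origin is the TCP and whose axes are the flange's). Camera axes: x right, y up, looking along -z (the intrinsics and any distortion apply to the point x, -y, -z); pixel columns grow to the right and rows downward; lengths in m; the calibration is good to about 2 mm. A picture is of the moment at which its call begins: read the wrist's pose just before it. camera_model takes no time and is no camera call.
- robot.hand_in(): hands the job in; it is judged then, once.
The state is a dict: "time": time; "qpos": joint angles; "qvel": joint speeds; "joint_efforts": joint torques, N m; "tool_pos": TCP position; "tool_rot": TCP orientation; "contact_force": force on the tool from outside, world axes, zero at the start; "torque": the same for the moment, N m; "opening": finger opening in m; "grip_force": force on a finger pad.
Only numpy, scipy, OpenCV 4.12 (cv2) and the standard library are available. Lean on these libraries where they do the work, as an engineer would, in place of code of your own. Each camera call takes 0.05 s, during which the arm holds its last target. There are 200 camera calls.

### The job

The drain valve of the parts washer has lost its lever: turn the loose lever so that its splined hole matches the splined stem, push it fully home on the stem, and only then swing it to close the drain right up to its stop. Put every dirty part (float bowls and pistons) from the bench into the tub, and last of all, with the drain closed, set the lid on the tub and press it down firmly, with about 15 N for half a second, so that it sits flush all round. Leave the spray can, grease tin and wrench where they are.

Things in the scene. Friction and masses are not known exactly. Their poses are not given: they have to be found in the camera images.
- lever_hub (a point): the loose steel lever, 0.35 kg: a square boss 48 x 48 mm, 32 mm high, with an arm along +x. The point is the boss's centre at half height; z is the hole's axis, up at the start (the lever is the same either way up). The hole goes right through: three slots 11 mm wide in a T, reaching 17 mm from the centre along +x, +y and -y, none along -x, so it fits the stem in one rotation only.
- lever_arm (a point): where the lever balances best in the grip: on its arm, 45 mm along +x from the boss's centre, at the same height (16 mm above the bench as it lies), axes as the lever's. The arm is 16 mm wide (y) and 24 mm high, and runs from 24 to 135 mm from the boss's centre; its last 50 mm wear a black rubber sleeve.
- stem_seat (a point): the drain valve's upright splined stem, beside the tub on a brass block 56 x 64 mm. The point is on its axis, on the round flange (60 mm across) that the lever's boss seats on, 66 mm above the bench; z is up, x turns with the stem. Fully home, the boss's centre is 16 mm above this point and the arm points along this +x. The tub's wall is 85 mm from the axis.
- stem_top (a point): the top of the stem's splines, 36 mm above the flange, axes as the flange's. Three splines 9 mm wide reach 16 mm from the axis along +x, +y and -y, with none along -x; the top 4 mm are 1.2 mm narrower a side as a lead-in. The lever's hole has 1 mm play all round.
- stem (a joint): angle of the valve's stem, rad: 0 = closed, on its stop (the stem's +x points along the tub's -x, square to the drain pipe, towards the robot); 1.57 = fully open, on its other stop (+x straight away from the tub, in line with the pipe). It grows anticlockwise from above, so closing is clockwise. It starts mostly open, stays where it is left, and has about 0.1 N m of friction.
- tub_floor (a point): the parts washer's fixed grey tub: 160 mm (x) x 200 mm (y) outside, rim 80 mm above the bench, walls 6 mm, inside 148 x 188 mm. The point is the centre of its inner floor, 6 mm above the bench; z is up. The valve stem's axis is 185 mm from it along -y.
- lid_grip (a point): the tub's loose lid, 0.4 kg, right way up on the bench. The point is the centre of its black bar handle, which runs along y, 18 mm wide (x), 90 mm long, 16 mm high; z is up. The point is 42 mm above the lid's underside and 26 mm above its plate's top. Seated flush, it is 106 mm above the tub's inner floor; the lid fits either way round.
- lid: the same lid: origin at the centre of its underside. An aluminium plate 168 mm (x) x 208 mm (y), 6 mm thick, over a black plug 142 x 182 mm, 10 mm deep, that enters the tub with 3 mm play each side.
- washer: the fixed parts washer (tub, pipe and valve block): origin on the bench below the centre of the tub, axes as the tub's.
- bowl1_c (a point): It may be absent. A dirty carburettor float bowl, a block of aluminium 58 mm (x) x 44 mm (y) x 42 mm high, 0.22 kg. The point is its centre.
- bowl2_c (a point): It may be absent. A second float bowl, the same as the first.
- piston1_c (a point): It may be absent. A dirty brake piston, a steel cylinder 48 mm in diameter, 42 mm high, standing, 0.25 kg. The point is its centre; z is its axis.
- piston2_c (a point): It may be absent. A second piston, the same as the first.
- spray_can: white spray can 60 mm in diameter, 150 mm high, standing beyond the lid, to be left alone; origin under its centre.
- grease_tin: green tin 84 mm in diameter, 55 mm high, on the right beyond the parts, to be left alone; origin under its centre.
- wrench: wrench 190 mm long lying near the robot's base on its left, to be left alone; origin under its middle.
There are look-alikes about, which are no part of the job. Leave any green or turquoise look-alike of the part that bears piston1_c alone. What is shaped like the part that bears bowl2_c but yellow is not meant.

How it is judged:
By the outcome, as a careful person would: the job done as asked, in the order asked, and still so for the second after the job is handed in, with the robot touching nothing.
Of bowl1, bowl2, piston1, piston2 only 2 to 4 are there at a start; the rules pass over those that are not, and their reading is None.
At some moment in a run one of bowl1, bowl2, piston1, piston2 may be knocked a few centimetres aside while the robot is not near it.
Once in a run the grip may slacken for a moment while it holds something.
It also fails if it takes over 210 s, if anything falls off the work surface, if the arm or the gripper's body presses on something with over 40 N, if the wrist force passes 120 N, or if a joint passes its speed limit or range.

## Working session

There is one attempt and no reset: what is moved stays moved. The work goes in short steps, Python scripts to look and compute and a tool call to move; the robot and the scene stay as the last step left them, time stands still between calls to the robot, and variables do not carry over. Pictures are saved under pics/ and viewed, at most 14 in all, crops included, and the job is handed in when it is done.

Besides the shell and the picture viewer there is one more tool, called as name(argument=value, ...) on one line, values as JSON. play_rows: Moves the arm, as the interface text tells. Its arguments: {"type":"object","properties":{"rows":{"type":"array"},"squeeze":{"type":"number"}},"required":["rows"]}

```bash
ls; mkdir -p pics
python3 - <<'E'
from cell import robot, optics
import cv2,numpy as np
s=robot.observe()
print(s)
for n in("scene","top","wrist"):
    p,d=optics.read_camera(n)
    np.save(f"pics/{n}0d.npy",d);cv2.imwrite(f"pics/{n}0.png",p[:,:,::-1])
    print(n,optics.camera_model(n))
E
```

```text
pics
{'time': 0.0, 'qpos': array([ 9.74031606e-01,  3.42730316e-01,  1.52501184e+00, -2.19303443e-05,
        1.27537084e+00, -1.45949743e-01]), 'qvel': array([ 5.49473729e-05, -7.20295139e-04, -1.79145178e-03, -6.54827518e-04,
       -1.15223612e-03, -4.67440495e-04]), 'joint_efforts': array([ 1.36158003e-03, -4.31250930e+01, -2.44225520e+01,  7.17967772e-02,
        5.59143873e-02, -1.60348536e-04]), 'tool_pos': array([0.22849292, 0.4722561 , 0.2430428 ]), 'tool_rot': array([-3.14008543e+00, -2.00358730e-04,  2.69078392e+00]), 'contact_force': array([-0.33361251, -0.02446246,  0.06572132]), 'torque': array([-0.01049413, -0.00174283, -0.00635985]), 'grip_force': 0.0, 'opening': 0.09228576073183109}
scene {'fx': 411.52575666071414, 'fy': 411.52575666071414, 'cx': 251.14812326505734, 'cy': 184.34322862928266, 'origin': array([ 1.44139996, -0.19212687,  1.00989611]), 'rotation': array([0.79912878, 0.01733743, 1.33802964])}
top {'fx': 353.68546130979695, 'fy': 353.68546130979695, 'cx': 252.24274353690197, 'cy': 186.49045682247666, 'origin': array([ 0.41702907, -0.01049012,  1.10387641]), 'rotation': array([ 0.09609661, -0.00438421, -1.55704624])}
wrist {'fx': 287.00325607710016, 'fy': 287.00325607710016, 'cx': 252.73262180017522, 'cy': 192.8132596068536, 'tool_from_camera': array([[-9.97619481e-04,  9.58469484e-01,  2.85193361e-01,
         7.63554330e-02],
       [ 9.99999433e-01,  1.06229185e-03, -7.20753287e-05,
         6.18557356e-04],
       [-3.72040586e-04,  2.85193128e-01, -9.58470000e-01,
        -1.40952270e-01],
       [ 0.00000000e+00,  0.00000000e+00,  0.00000000e+00,
         1.00000000e+00]])}
```

View pics/top0.png

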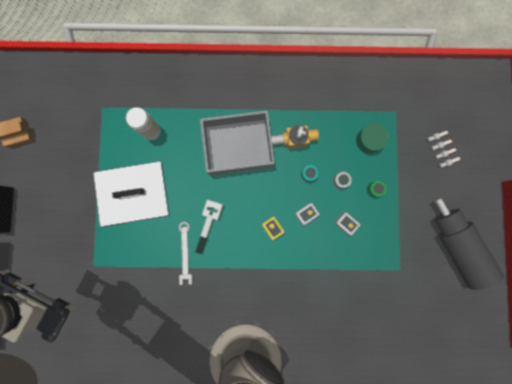

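View pics/scene0.png

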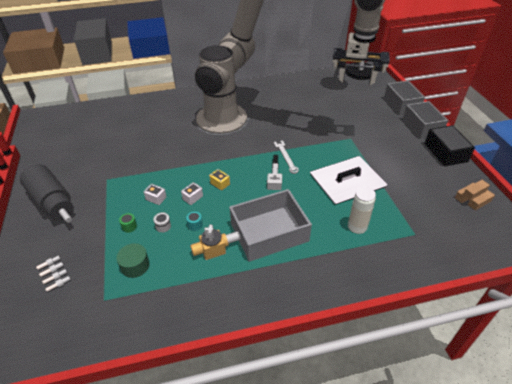

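The top view shows the lid at (130,193), its handle at (128,192), the tub at (238,143), the stem at (297,133), the lever boss at (212,209) and its sleeve at (203,245).

Candidates:
- **Bowls:** grey at (307,214) and (348,223). The yellow one at (273,228) is not meant.
- **Pistons:** grey at (343,180). The turquoise one at (310,173) and the green one at (378,189) are look-alikes.

So three parts are present: two bowls and one piston.

```bash
cat > h.py <<'E'
import numpy as np, cv2
from scipy.spatial.transform import Rotation as R
from cell import robot, optics
def pose(name, s=None):
    m=optics.camera_model(name)
    if name!="wrist":
        T=np.eye(4);T[:3,:3]=R.from_euler('xyz',m['rotation']).as_matrix();T[:3,3]=m['origin'];return m,T
    s=s or robot.observe()
    T=np.eye(4);T[:3,:3]=R.from_euler('xyz',s['tool_rot']).as_matrix();T[:3,3]=s['tool_pos']
    return m,T@m['tool_from_camera']
def ray(mT,u,v,z):
    """pixels -> points on the plane z (world)"""
    m,T=mT; u,v=np.atleast_1d(u).astype(float),np.atleast_1d(v).astype(float)
    d=np.c_[(u-m['cx'])/m['fx'],-(v-m['cy'])/m['fy'],-np.ones_like(u)]@T[:3,:3].T
    return T[:3,3]+d*((z-T[2,3])/d[:,2])[:,None]
def proj(mT,P):
    m,T=mT; c=(np.atleast_2d(P)-T[:3,3])@T[:3,:3]
    return np.c_[m['cx']+m['fx']*c[:,0]/-c[:,2], m['cy']-m['fy']*c[:,1]/-c[:,2]]
def cloud(mT,d):
    m,T=mT; v,u=np.indices(d.shape)
    c=np.stack([(u-m['cx'])/m['fx']*d,-(v-m['cy'])/m['fy']*d,-d],-1)
    return c@T[:3,:3].T+T[:3,3]
def snap(n,f=None):
    mT=pose(n); p,d=optics.read_camera(n)
    if f: cv2.imwrite(f"pics/{f}.png",p[:,:,::-1])
    return mT,p,d
def mat(xyz,yaw):
    """tool-down pose -> shift(cm)/turn from current, for play_rows"""
    s=robot.observe(); R0=R.from_euler('xyz',s['tool_rot'])
    Rt=R.from_euler('xyz',[np.pi,0,yaw])
    return np.round(R0.inv().apply(np.array(xyz)-s['tool_pos'])*100,2), np.round((R0.inv()*Rt).as_rotvec(),3)
E
python3 - <<'E'
from h import *
mT=pose("top"); p=cv2.imread("pics/top0.png"); d=np.load("pics/top0d.npy")
P=cloud(mT,d)
hsv=cv2.cvtColor(p,cv2.COLOR_BGR2HSV)
print("bench z",np.median(P[180:250,250:260,2]))
# objects above mat
mask=((P[...,2]>0.012)&(d>0)).astype(np.uint8); mask[:105]=0;mask[275:]=0;mask[:,:90]=0;mask[:,402:]=0
n,l,st,c=cv2.connectedComponentsWithStats(mask)
for i in range(1,n):
    if st[i,4]<30: continue
    q=P[l==i]; top=q[:,2]>np.percentile(q[:,2],90)-0.008
    rc=cv2.minAreaRect((q[top][:,:2]*1000).astype(np.float32))
    print(np.round(c[i]),st[i,4],"zmax %.3f"%np.percentile(q[:,2],95),"rect",np.round(rc[0]),np.round(rc[1]),round(rc[2]), hsv[l==i].mean(0).round())
cv2.imwrite("pics/crop1.png",cv2.resize(p[100:260,180:400],None,fx=3.6,fy=3.6,interpolation=cv2.INTER_CUBIC))
E
```

```text
bench z 0.0010287746847209567
[143. 123.] 677 zmax 0.153 rect [697. 308.] [54. 53.] 46 [ 58.  15. 161.]
[258. 138.] 1987 zmax 0.083 rect [657. -16.] [161. 299.] 8 [ 73.  31. 118.]
[373. 138.] 718 zmax 0.058 rect [ 675. -381.] [83. 82.] 72 [ 75. 113. 108.]
[130. 193.] 3644 zmax 0.045 rect [496. 361.] [168. 209.] 10 [ 92.   2. 215.]
[310. 173.] 217 zmax 0.045 rect [ 565. -188.] [45. 46.] 46 [ 86. 116. 125.]
[342. 180.] 226 zmax 0.045 rect [ 545. -288.] [45. 47.] 44 [ 75.  24. 133.]
[377. 189.] 240 zmax 0.045 rect [ 520. -395.] [47. 45.] 17 [ 73. 111. 113.]
[208. 223.] 447 zmax 0.036 rect [396. 123.] [ 48. 160.] 72 [ 58.  22. 162.]
[307. 214.] 302 zmax 0.046 rect [ 440. -180.] [44. 58.] 34 [ 76.  26. 147.]
[347. 223.] 323 zmax 0.046 rect [ 413. -303.] [58. 45.] 49 [ 78.  24. 143.]
[273. 228.] 288 zmax 0.046 rect [397. -77.] [58. 44.] 37 [ 36.  93. 149.]
```

View pics/crop1.png

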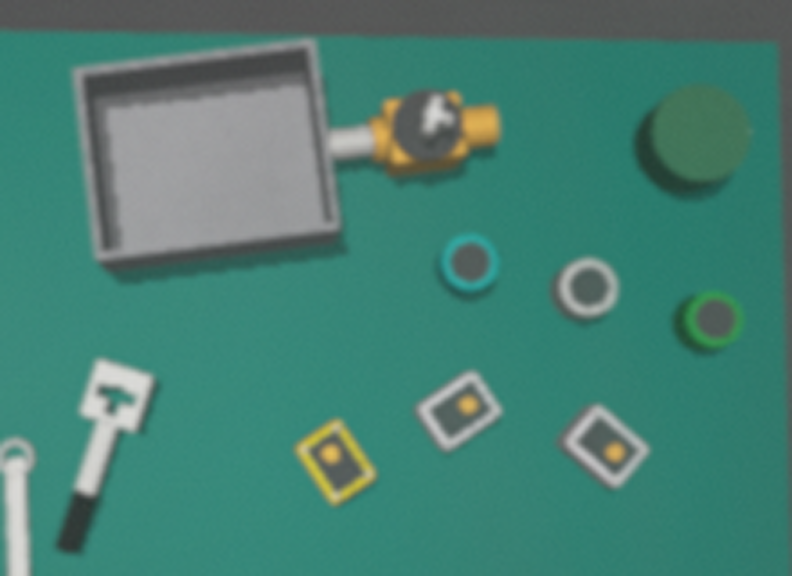

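The crop confirms the choice: bowls at (460,410) and (605,445), the piston at (587,288). The lever's T-slot is at (115,400), with its stem towards the arm. The valve splines are at (437,115).

Run:
```python
from h import *
mT=pose("top"); p=cv2.imread("pics/top0.png"); d=np.load("pics/top0d.npy"); P=cloud(mT,d)
m=np.zeros(d.shape,bool); m[195:258,192:228]=1
q=P[m&(P[...,2]>0.012)&(P[...,2]<0.05)][:,:2]
c,vec,_=cv2.PCACompute2(q.astype(np.float32),None)
a=vec[0]; t=(q-c)@a
print("lever mean",c,"axis",a,np.degrees(np.arctan2(a[1],a[0])),t.min(),t.max())
# boss = wide end
for e,s in((t.max(),1),(-t.min(),-1)):
    sel=s*t>e-0.03; print(s,np.ptp((q[sel]-c)@vec[1]))
# valve/tub: rim
m=np.zeros(d.shape,bool); m[105:180,195:276]=1
q=P[m&(P[...,2]>0.072)&(P[...,2]<0.09)][:,:2]
print("tub",cv2.minAreaRect((q*1000).astype(np.float32)))
m[:]=0; m[115:160,280:330]=1
q=P[m&(P[...,2]>0.09)]; print("stemtop",q.mean(0),len(q))
```

```text
lever mean [[0.4080748 0.1185819]] axis [ 0.9548313  -0.29714808] -17.286392 -0.09460256642581992 0.0667051009488299
1 0.04764506669777392
-1 0.01826555148121695
tub ((650.3423461914062, 32.968299865722656), (161.00669860839844, 200.29945373535156), 8.120802879333496)
stemtop [ 0.64216676 -0.13446714  0.22420849] 65
```

Run:
```python
from h import *
print(mat([0.406,0.119,0.16],-0.302))
```

```text
(array([-31.37, -24.06,   8.34]), array([-0.000e+00,  2.000e-03,  2.993e+00]))
```

play_rows(rows=[[-8, -6, 2, 0, 0, 0.75, 1], [-16, -12, 4, 0, 0, 1.5, 1], [-16, -12, 4, 0, 0, 1.5, 1], [-24, -18, 6, 0, 0, 1.5, 1], [-31.4, -24.1, 8.3, 0, 0, 1.5, 1], [-31.4, -24.1, 8.3, 0, 0, 1.5, 1], [-31.4, -24.1, 8.3, 0, 0, 1.5, 1], [-31.4, -24.1, 8.3, 0, 0, 1.5, 1], [-31.4, -24.1, 8.3, 0, 0, 1.5, 1], [-31.4, -24.1, 8.3, 0, 0, 1.5, 1], [-31.4, -24.1, 8.3, 0, 0, 1.7, 1], [-31.4, -24.1, 8.3, 0, 0, 1.9, 1], [-31.4, -24.1, 8.3, 0, 0, 2.1, 1], [-31.4, -24.1, 8.3, 0, 0, 2.3, 1], [-31.4, -24.1, 8.3, 0, 0, 2.4, 1], [-31.4, -24.1, 8.3, 0, 0, 2.6, 1], [-31.4, -24.1, 8.3, 0, 0, 2.7, 1], [-31.4, -24.1, 8.3, 0, 0, 2.85, 1], [-31.4, -24.1, 8.3, 0, 0, 2.99, 1], [-31.4, -24.1, 8.3, 0, 0, 2.99, 1]])

```text
time: 2.15
tool_pos: [0.4062, 0.1188, 0.1606]
tool_rot: [3.141, 0.0, -0.305]
contact_force: [-0.4, 0.1, 0.5]
opening: 0.092
grip_force: 0.0
```

Run:
```python
from h import *
mT,p,d=snap("wrist","w1")
P=cloud(mT,d)
m=(P[...,2]>0.018)&(P[...,2]<0.045)&(np.hypot(P[...,0]-.408,P[...,1]-.1186)<0.12)&(d>0)
n,l,st,c=cv2.connectedComponentsWithStats(m.astype(np.uint8)); print(st[:,4])
i=1+np.argmax(st[1:,4]); m=l==i
v,u=np.nonzero(m)
q=P[m]; print(np.median(q[:,2]))
w=q[:,:2]; c,vec,_=cv2.PCACompute2(w.astype(np.float32),None); a=vec[0]; print(c,np.degrees(np.arctan2(a[1],a[0])),((w-c)@a).min(),((w-c)@a).max())
print(cv2.minAreaRect((w*1000).astype(np.float32)))
# boss
s=1 if a[0]>0 else -1; a=a*s
t=(w-c)@a; b=w[t>t.max()-0.047]; print("boss",cv2.minAreaRect((b*1000).astype(np.float32)))
arm=w[(t<t.max()-0.055)]; c2,v2,_=cv2.PCACompute2(arm.astype(np.float32),None); print("arm",c2,v2[0],np.degrees(np.arctan2(v2[0,1],v2[0,0])))
```

```text
[192823   3785]
0.03148054410608214
[[0.42092463 0.11652554]] -17.278786 -0.0975954279555264 0.05370956301376974
((400.0047912597656, 123.19992065429688), (48.046783447265625, 151.20547485351562), 72.50983428955078)
boss ((449.69757080078125, 107.53811645507812), (48.0490837097168, 47.000606536865234), 72.53077697753906)
arm [[0.3745347  0.13092096]] [ 0.95374817 -0.3006067 ] -17.494047
```

View pics/w1.png

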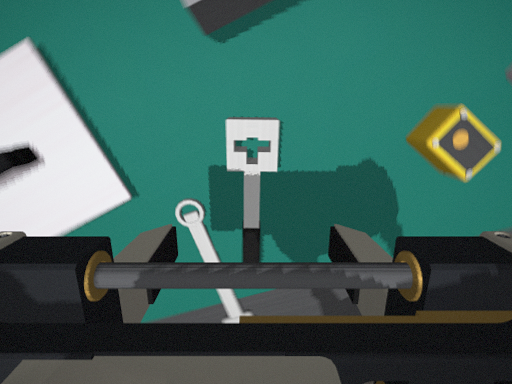

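The boss is at (252,147) with the arm pointing down the image, so it is at world (0.450, 0.1075) with yaw 162.5°. Next is to descend and grip the arm.

play_rows(rows=[[0, -0.2, 4, 0, 0, 0, 0.55], [0, -0.2, 8, 0, 0, 0, 0.55], [0, -0.2, 11, 0, 0, 0, 0.55], [0, -0.2, 13, 0, 0, 0, 0.55], [0, -0.2, 14.0, 0, 0, 0, 0.55], [0, -0.2, 14.0, 0, 0, 0, 0.55], [0, -0.2, 14.0, 0, 0, 0, 0], [0, -0.2, 14.0, 0, 0, 0, 0], [0, -0.2, 14.0, 0, 0, 0, 0], [0, -0.2, 14.0, 0, 0, 0, 0], [0, -0.2, 14.0, 0, 0, 0, 0], [0, -0.2, 14.0, 0, 0, 0, 0]], squeeze=50)

```text
time: 3.4
tool_pos: [0.4072, 0.1208, 0.0211]
tool_rot: [-3.141, -0.001, -0.299]
contact_force: [-1.5, -1.4, 5.9]
opening: 0.0159
grip_force: 50.0
```

play_rows(rows=[[0, 0, -3, 0, 0, 0, 0], [0, 0, -7, 0, 0, 0, 0], [0, 0, -12, 0, 0, 0, 0], [0, 0, -16, 0, 0, 0, 0], [3, 2.4, -18, 0, 0, -0.13, 0], [6, 4.8, -18, 0, 0, -0.27, 0], [9, 7.2, -18, 0, 0, -0.4, 0], [12, 9.6, -18, 0, 0, -0.54, 0], [15, 12, -18, 0, 0, -0.67, 0], [18, 14.4, -18, 0, 0, -0.8, 0], [21, 16.8, -18, 0, 0, -0.94, 0], [24, 19.2, -18, 0, 0, -1.07, 0], [27, 21.6, -18, 0, 0, -1.2, 0], [30, 24, -18, 0, 0, -1.34, 0], [33, 26.4, -18, 0, 0, -1.47, 0], [35.4, 28.3, -18, 0, 0, -1.6, 0], [35.4, 28.3, -18, 0, 0, -1.74, 0], [35.4, 28.3, -18, 0, 0, -1.74, 0], [35.4, 28.3, -18, 0, 0, -1.74, 0]])

```text
time: 5.3
tool_pos: [0.6613, -0.2534, 0.1996]
tool_rot: [-3.139, -0.001, 1.437]
contact_force: [0.1, -0.3, -3.2]
opening: 0.0156
grip_force: 50.0
```

Run:
```python
from h import *
mT,p,d=snap("wrist","w2"); np.save("pics/w2d.npy",d); np.save("pics/w2T.npy",mT[1])
print(proj(mT,[[0.676,-0.150,0.102]]))
cv2.imwrite("pics/w2x.png",cv2.resize(p[0:260,110:410,::-1],None,fx=2.3,fy=2.3,interpolation=cv2.INTER_CUBIC))
```

```text
[[252.79575367  71.14113987]]
```

View pics/w2x.png

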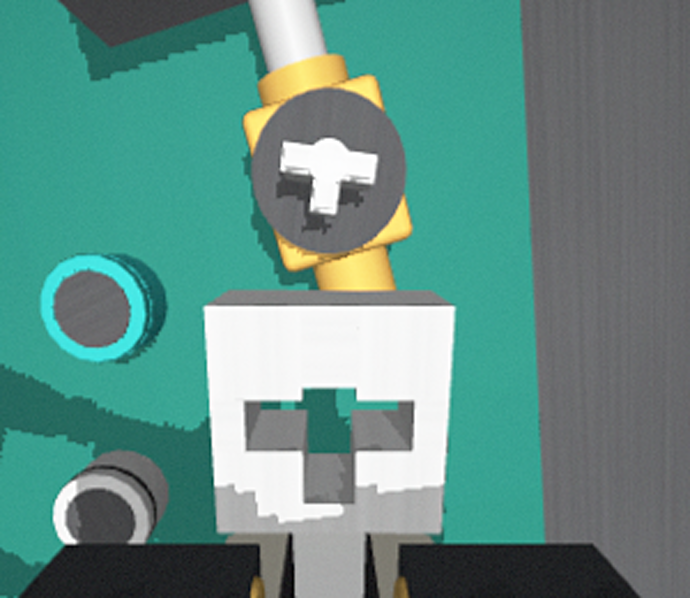

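The close view shows the stem's T at crop (328,165), rotated slightly from the tool axes, and the held boss's T at crop (329,430).

```bash
cat > meas.py <<'E'
from h import *
def rect(P,m):
    n,l,st,c=cv2.connectedComponentsWithStats(m.astype(np.uint8)); i=1+np.argmax(st[1:,4]); m=l==i
    q=P[m]; r=cv2.minAreaRect((q[:,:2]*1000).astype(np.float32)); return m,q,r
def stem(mT,d,p):
    P=cloud(mT,d); near=np.hypot(P[...,0]-.676,P[...,1]+.15)<0.045
    m,q,r=rect(P,near&(d>0)&(P[...,2]>0.092)&(P[...,2]<0.115))
    print("stem z",np.percentile(q[:,2],[5,50,95]).round(4),"n",len(q),"rect",np.round(r[0],1),np.round(r[1],1),round(r[2],1))
    fm,fq,fr=rect(P,near&(P[...,2]>0.06)&(P[...,2]<0.072)&(d>0))
    v,u=np.nonzero(fm); h=cv2.convexHull(np.c_[u,v].astype(np.int32))[:,0]
    w=ray(mT,h[:,0],h[:,1],0.066); print("flange",np.round(np.array(cv2.minEnclosingCircle((w[:,:2]*1000).astype(np.float32))[0]),1),cv2.minEnclosingCircle((w[:,:2]*1000).astype(np.float32))[1], "z",np.median(fq[:,2]))
    return m
def boss(mT,d,s):
    P=cloud(mT,d); T=np.linalg.inv(mT[1]@np.linalg.inv(mT[0]['tool_from_camera']))
    Q=P@T[:3,:3].T+T[:3,3]
    m,q,r=rect(Q,(d>0)&(Q[...,2]<0.0)&(Q[...,2]>-0.03)&(abs(Q[...,1])<0.04)&(Q[...,0]>0.018)&(Q[...,0]<0.1))
    print("boss (tool mm) top z",np.median(q[:,2]),"rect",np.round(r[0],1),np.round(r[1],1),round(r[2],1))
    return m
E
python3 - <<'E'
from meas import *
m0=optics.camera_model("wrist"); mT=(m0,np.load("pics/w2T.npy")); d=np.load("pics/w2d.npy"); p=cv2.imread("pics/w2.png")
m=stem(mT,d,p); b=boss(mT,d,None)
o=p.copy(); o[m]=(0,0,255); o[b]=(0,255,0); cv2.imwrite("pics/w2m.png",cv2.resize(o[0:260,110:410],None,fx=2.3,fy=2.3))
# T pixels at the top plane in tool-ish axes, PCA-free: bar/foot
P=cloud(mT,d); q=P[m]; q=q[q[:,2]>0.098]
for z0 in(0.098,): print(len(q),cv2.minAreaRect((q[:,:2]*1000).astype(np.float32)))
E
```

```text
stem z [0.097  0.1016 0.103 ] n 752 rect [ 674.5 -153.1] [23.  32.1] 74.1
flange [ 675.7 -148.8] 29.937068939208984 z 0.06589182554368883
boss (tool mm) top z -0.011359634462325074 rect [43.   0.8] [49.1 48.3] 0.1
652 ((673.9201049804688, -153.12196350097656), (23.077444076538086, 31.185867309570312), 64.36885070800781)
```

View pics/w2m.png

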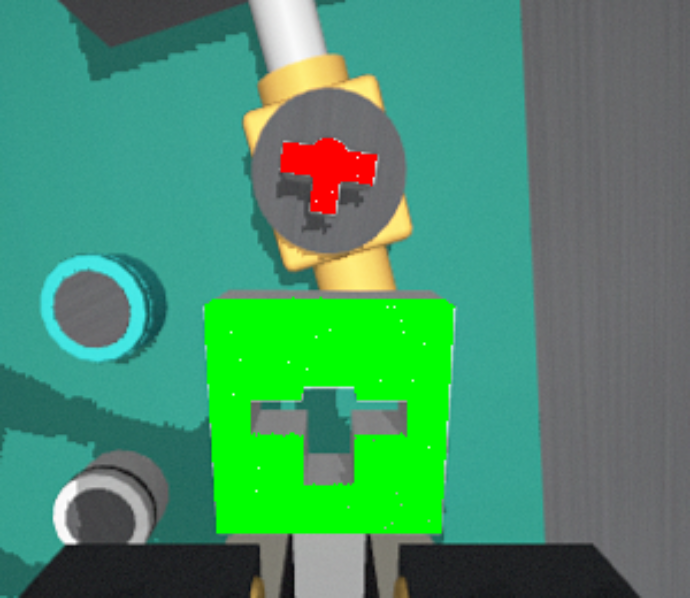

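```bash
cat >> meas.py <<'E'
def tfit(mT,m,zt=0.102):
    v,u=np.nonzero(m); w=ray(mT,u,v,zt)[:,:2]
    for k in range(2):
        c,vec,_=cv2.PCACompute2(w.astype(np.float32),None); x=vec[1]
        if x@np.array([0.,1.])>0: x=-x
        y=np.array([-x[1],x[0]]); a=(w-c)@x; b=(w-c)@y
        print("T x-dir deg %.2f"%np.degrees(np.arctan2(x[1],x[0])),"ext x",np.round([a.min()*1e3,a.max()*1e3],1),"y",np.round([b.min()*1e3,b.max()*1e3],1))
    ym=(b.min()+b.max())/2
    o=c[0]+y*ym+x*(a.max()-0.0155)
    print("axis est",np.round(o*1e3,1)); return x
E
python3 - <<'E'
from meas import *
m0=optics.camera_model("wrist"); mT=(m0,np.load("pics/w2T.npy")); d=np.load("pics/w2d.npy"); p=cv2.imread("pics/w2.png")
m=stem(mT,d,p); P=cloud(mT,d)
tfit(mT,m&(P[...,2]>0.0995)); tfit(mT,m)
# foot edges: columns of mask per row give foot centreline
ys=[]
for v in range(76,93):
    u=np.nonzero(m[v])[0]
    if len(u): ys.append((v,u.min(),u.max()))
print(ys)
E
```

```text
stem z [0.097  0.1016 0.103 ] n 752 rect [ 674.5 -153.1] [23.  32.1] 74.1
flange [ 675.7 -148.8] 29.937068939208984 z 0.06589182554368883
T x-dir deg -105.42 ext x [-8.6 13.1] y [-14.7  14.8]
T x-dir deg -105.42 ext x [-8.6 13.1] y [-14.7  14.8]
axis est [ 675.9 -148.2]
T x-dir deg -105.64 ext x [-9.5 13.8] y [-15.7  15.7]
T x-dir deg -105.64 ext x [-9.5 13.8] y [-15.7  15.7]
axis est [ 675.6 -149.7]
[(76, np.int64(245), np.int64(272)), (77, np.int64(246), np.int64(271)), (78, np.int64(246), np.int64(271)), (79, np.int64(246), np.int64(271)), (80, np.int64(246), np.int64(271)), (81, np.int64(246), np.int64(256)), (82, np.int64(246), np.int64(256)), (83, np.int64(245), np.int64(256)), (84, np.int64(245), np.int64(256)), (85, np.int64(245), np.int64(256)), (86, np.int64(245), np.int64(256)), (87, np.int64(245), np.int64(255)), (88, np.int64(245), np.int64(255)), (89, np.int64(245), np.int64(255)), (90, np.int64(245), np.int64(255)), (91, np.int64(245), np.int64(255)), (92, np.int64(250), np.int64(255))]
```

play_rows(rows=[[0.3, -0.7, 3, 0, 0, 0.07, 0], [0.66, -1.41, 6, 0, 0, 0.137, 0], [0.66, -1.41, 6, 0, 0, 0.137, 0], [0.66, -1.41, 6, 0, 0, 0.137, 0], [0.66, -1.41, 6, 0, 0, 0.137, 0]])

```text
time: 5.85
tool_pos: [0.65, -0.2461, 0.1432]
tool_rot: [3.137, 0.001, 1.305]
contact_force: [0.4, 0.1, -2.9]
opening: 0.0156
grip_force: 50.0
```

```bash
cat > m2.py <<'E'
from meas import *
s=robot.observe(); mT,p,d=snap("wrist","w3"); print(s['tool_pos'].round(4),s['tool_rot'].round(4),s['opening'],s['contact_force'].round(2))
m=stem(mT,d,p); P=cloud(mT,d); x=tfit(mT,m&(P[...,2]>0.0995)); tfit(mT,m)
b=boss(mT,d,None)
# hole corners in boss: T hole outline on boss-top plane, tool axes
Tt=mT[1]@np.linalg.inv(mT[0]['tool_from_camera'])
bm=b.astype(np.uint8); cs,h=cv2.findContours(bm,cv2.RETR_CCOMP,cv2.CHAIN_APPROX_NONE)
k=max([i for i in range(len(cs)) if h[0][i][3]>=0],key=lambda i:cv2.contourArea(cs[i])); c=cs[k][:,0]
zt=np.median(P[b][:,2]); w=ray(mT,c[:,0],c[:,1],zt); t=(w-Tt[:3,3])@Tt[:3,:3]*1e3
print("hole x",t[:,0].min().round(1),t[:,0].max().round(1),"y",t[:,1].min().round(1),t[:,1].max().round(1))
o=cs[h[0][k][3]][:,0]; w=ray(mT,o[:,0],o[:,1],zt); t=(w-Tt[:3,3])@Tt[:3,:3]*1e3
print("outer x",t[:,0].min().round(1),t[:,0].max().round(1),"y",t[:,1].min().round(1),t[:,1].max().round(1),"tool z",t[:,2].mean().round(1))
E
python3 m2.py
```

```text
[ 0.65   -0.2461  0.1432] [3.1374e+00 8.0000e-04 1.3046e+00] 0.015597620638128293 [ 0.44  0.09 -2.86]
stem z [0.0971 0.1017 0.1029] n 1276 rect [ 674.4 -153.3] [22.8 31.9] 74.5
flange [ 675.7 -148.9] 29.934337615966797 z 0.0659291788476093
T x-dir deg -105.64 ext x [-8.5 12.9] y [-14.6  14.7]
T x-dir deg -105.64 ext x [-8.5 12.9] y [-14.6  14.7]
axis est [ 676.1 -148.1]
T x-dir deg -106.04 ext x [-9.4 13.7] y [-15.7  15.5]
T x-dir deg -106.04 ext x [-9.4 13.7] y [-15.7  15.5]
axis est [ 675.5 -149.7]
boss (tool mm) top z -0.011372714631418951 rect [43.   0.7] [49.1 48.4] 0.3
hole x 29.9 51.4 y -15.5 16.9
outer x 19.4 68.1 y -23.4 24.8 tool z -11.4
```

```bash
cat > m3.py <<'E'
from meas import *
s=robot.observe(); mT,p,d=snap("wrist","w4"); print(s['tool_pos'].round(4),s['tool_rot'].round(4))
Tt=mT[1]@np.linalg.inv(mT[0]['tool_from_camera'])
P=cloud(mT,d); m=stem(mT,d,p); tfit(mT,m&(P[...,2]>0.0995))
def tool(w): return (w-Tt[:3,3])@Tt[:3,:3]*1e3
Q=tool(P); b=(abs(Q[...,2]+11.4)<2)&(Q[...,0]>15)&(Q[...,0]<75)&(abs(Q[...,1])<30)
x=Q[b][:,0]; y=Q[b][:,1]
print("top face x",np.percentile(x,[.2,1,99,99.8]).round(1),"y",np.percentile(y,[.2,1,99,99.8]).round(1))
# hole profile: along the foot centre and the bar centre
for xx in np.arange(24,62,2.):
    sel=b&(abs(Q[...,0]-xx)<0.5); yy=np.sort(Q[sel][:,1]); g=np.diff(yy)
    if len(g): i=np.argmax(g); print(xx,"gap",yy[i].round(1),yy[i+1].round(1))
for y0 in (0.7,-10,11):
    sel=b&(abs(Q[...,1]-y0)<0.5); xx=np.sort(Q[sel][:,0]); i=np.argmax(np.diff(xx)); print("y",y0,"xgap",xx[i].round(1),xx[i+1].round(1))
print("stem axis in tool",tool(np.array([[.6757,-.1489,.102]])).round(1), "rot z deg of tool x",np.degrees(np.arctan2(Tt[1,0],Tt[0,0])))
E
python3 m3.py
```

```text
[ 0.65   -0.2462  0.1432] [3.1373e+00 8.0000e-04 1.3044e+00]
stem z [0.0972 0.1017 0.1028] n 1281 rect [ 674.6 -153.2] [22.5 32. ] 74.9
flange [ 675.8 -148.8] 29.91329002380371 z 0.06592853031436725
T x-dir deg -105.57 ext x [-8.4 12.9] y [-14.5  14.8]
T x-dir deg -105.57 ext x [-8.4 12.9] y [-14.5  14.8]
axis est [ 676.1 -148.2]
top face x [18.9 19.4 67.1 67.2] y [-23.3 -22.9  24.3  24.7]
24.0 gap 12.6 13.6
26.0 gap -5.4 -4.0
28.0 gap -4.9 6.7
30.0 gap -4.9 6.2
32.0 gap -4.8 6.2
34.0 gap -4.8 6.2
36.0 gap -5.3 6.1
38.0 gap -5.2 6.2
40.0 gap -16.3 17.8
42.0 gap -16.4 17.9
44.0 gap -16.5 17.8
46.0 gap -16.5 17.8
48.0 gap -9.3 9.3
50.0 gap -5.0 6.4
52.0 gap -22.6 -21.9
54.0 gap -19.7 -19.0
56.0 gap 19.4 20.0
58.0 gap 23.8 24.3
60.0 gap -18.5 -18.0
y 0.7 xgap 26.0 51.4
y -10 xgap 38.0 48.6
y 11 xgap 37.9 48.5
stem axis in tool [[100.6  -1.   41.1]] rot z deg of tool x 74.73484858514189
```

play_rows(rows=[[2, -0.1, 0, 0, 0, 0.005, 0], [4, -0.17, 0, 0, 0, 0.005, 0], [5.75, -0.17, 0, 0, 0, 0.005, 0], [5.75, -0.17, 0, 0, 0, 0.005, 0], [5.75, -0.17, 0, 0, 0, 0.005, 0], [5.75, -0.17, 1.5, 0, 0, 0.005, 0], [5.75, -0.17, 1.5, 0, 0, 0.005, 0], [5.75, -0.17, 1.5, 0, 0, 0.005, 0]])

```text
time: 6.75
tool_pos: [0.6619, -0.1903, 0.1255]
tool_rot: [-3.141, 0.0, 1.298]
contact_force: [-0.3, -0.5, -3.5]
opening: 0.0159
grip_force: 50.0
```

Run:
```python
from meas import *
s=robot.observe(); print(s['tool_pos'].round(4),s['tool_rot'].round(4),s['contact_force'].round(2),s['torque'].round(2)); print(mat([.6635,-.1903,.128],np.radians(74.43)))
```

```text
[ 0.6619 -0.1903  0.1255] [-3.1407  0.      1.2982] [-0.33 -0.54 -3.55] [-0.09  0.05 -0.02]
(array([ 0.04,  0.15, -0.25]), array([-0.001,  0.   , -0.001]))
```

play_rows(rows=[[0, 0.14, 0, 0, 0, 0, 0], [0, 0.14, 0, 0, 0, 0, 0], [0, 0.14, 0.3, 0, 0, 0, 0], [0, 0.14, 0.6, 0, 0, 0, 0], [0, 0.14, 0.8, 0, 0, 0, 0], [0, 0.14, 0.8, 0, 0, 0, 0]])

```text
time: 7.35
tool_pos: [0.6633, -0.1903, 0.1172]
tool_rot: [-3.141, 0.0, 1.299]
contact_force: [-0.4, -0.3, -3.8]
opening: 0.0154
grip_force: 50.0
```

No force with the boss below the stem's top, so it has engaged. Continue down.

play_rows(rows=[[0, 0, 0.4, 0, 0, 0, 0], [0, 0, 0.8, 0, 0, 0, 0], [0, 0, 1.2, 0, 0, 0, 0], [0, 0, 1.6, 0, 0, 0, 0], [0, 0, 1.6, 0, 0, 0, 0]])

```text
time: 7.85
tool_pos: [0.6633, -0.1902, 0.1008]
tool_rot: [-3.141, 0.0, 1.299]
contact_force: [-0.5, -0.9, -4.9]
opening: 0.0156
grip_force: 50.0
```

play_rows(rows=[[0, 0, 0.4, 0, 0, 0, 0], [0, 0, 0.8, 0, 0, 0, 0], [0, 0, 1.2, 0, 0, 0, 0], [0, 0, 1.4, 0, 0, 0, 0], [0, 0, 1.5, 0, 0, 0, 0], [0, 0, 1.5, 0, 0, 0, 0]])

```text
time: 8.45
tool_pos: [0.6635, -0.1903, 0.0872]
tool_rot: [3.142, 0.0, 1.299]
contact_force: [-2.9, -3.0, 2.0]
opening: 0.0159
grip_force: 50.0
```

play_rows(rows=[[0, 0, 0.1, 0, 0, 0, 0], [0, 0, 0.2, 0, 0, 0, 0], [0, 0, 0.2, 0, 0, 0, 0], [0, 0, 0.2, 0, 0, 0, 0]])

```text
time: 8.85
tool_pos: [0.6636, -0.1903, 0.087]
tool_rot: [3.14, 0.0, 1.299]
contact_force: [-6.7, -1.3, 11.2]
opening: 0.0153
grip_force: 50.0
```

play_rows(rows=[[0, 0, -0.15, 0, 0, 0, 0], [0.03, -0.43, -0.15, 0, 0, 0.1, 0], [0.1, -0.855, -0.15, 0, 0, 0.2, 0], [0.213, -1.271, -0.15, 0, 0, 0.3, 0], [0.367, -1.673, -0.15, 0, 0, 0.4, 0], [0.561, -2.058, -0.15, 0, 0, 0.5, 0], [0.792, -2.421, -0.15, 0, 0, 0.6, 0], [1.059, -2.76, -0.15, 0, 0, 0.7, 0], [1.357, -3.07, -0.15, 0, 0, 0.8, 0], [1.686, -3.35, -0.15, 0, 0, 0.9, 0], [2.04, -3.594, -0.15, 0, 0, 1.0, 0], [2.417, -3.803, -0.15, 0, 0, 1.1, 0], [2.417, -3.803, -0.15, 0, 0, 1.1, 0], [2.417, -3.803, -0.15, 0, 0, 1.1, 0]])

```text
time: 10.25
tool_pos: [0.6332, -0.157, 0.0871]
tool_rot: [3.141, 0.0, 0.198]
contact_force: [-6.3, -4.4, 5.5]
opening: 0.0156
grip_force: 50.0
```

Run:
```python
from meas import *
s=robot.observe(); print(s['tool_rot'],s['contact_force'].round(2),s['torque'].round(2))
```

```text
[3.14098936e+00 1.04826861e-04 1.98218664e-01] [-6.29 -4.35  5.45] [-0.64  0.98 -0.19]
```

play_rows(rows=[[0.003, -0.13, 0, 0, 0, 0.03, 0], [0.012, -0.258, 0, 0, 0, 0.06, 0], [0.02, -0.345, 0, 0, 0, 0.08, 0], [0.02, -0.345, 0, 0, 0, 0.08, 0], [0.02, -0.345, 0, 0, 0, 0.08, 0]])

```text
time: 10.75
tool_pos: [0.6325, -0.1539, 0.0871]
tool_rot: [3.141, 0.0, 0.119]
contact_force: [-6.3, -5.0, 5.2]
opening: 0.0154
grip_force: 50.0
```

Run:
```python
from meas import *
s=robot.observe(); print(s['tool_rot'],s['contact_force'].round(2),s['torque'].round(2))
```

```text
[3.14053886e+00 4.16347812e-04 1.18543165e-01] [-6.3  -5.01  5.23] [-0.8   1.16  0.  ]
```

play_rows(rows=[[0.003, -0.13, 0, 0, 0, 0.03, 0], [0.012, -0.258, 0, 0, 0, 0.06, 0], [0.012, -0.258, 0, 0, 0, 0.06, 0], [0.012, -0.258, 0, 0, 0, 0.06, 0]])

```text
time: 11.15
tool_pos: [0.6321, -0.1522, 0.0872]
tool_rot: [3.139, 0.001, 0.06]
contact_force: [-7.3, -8.7, 6.2]
opening: 0.0159
grip_force: 50.2
```

Run:
```python
from meas import *
s=robot.observe(); print(s['tool_pos'],s['tool_rot'],s['contact_force'].round(2),s['torque'].round(2))
```

```text
[ 0.632095   -0.15222723  0.08723705] [3.13888778e+00 9.84128052e-04 5.97706197e-02] [-7.33 -8.69  6.21] [-1.29  1.39  0.52]
```

play_rows(rows=[[0, -0.15, 0, 0, 0, 0.03, 0], [0.01, -0.3, 0, 0, 0, 0.05, 0], [0.01, -0.3, 0, 0, 0, 0.05, 0], [0.01, -0.3, 0, 0, 0, 0.05, 0]])

```text
time: 11.55
tool_pos: [0.6322, -0.1515, 0.0874]
tool_rot: [3.135, 0.0, 0.011]
contact_force: [-7.2, -15.2, 5.3]
opening: 0.0158
grip_force: 51.1
```

Run:
```python
from meas import *
s=robot.observe(); print(s['tool_pos'],s['tool_rot'],s['contact_force'].round(2),s['torque'].round(2))
```

```text
[ 0.63219769 -0.15148551  0.0874476 ] [3.13516578e+00 1.27967727e-04 1.05474462e-02] [ -7.21 -15.25   5.25] [-2.54  1.57  1.06]
```

play_rows(rows=[[0, 0.1, 0, 0, 0, 0, 0.55], [0, 0.1, 0, 0, 0, 0, 0.55], [0, 0.1, 0, 0, 0, 0, 0.55], [0, 0.1, 0, 0, 0, 0, 0.55], [-1, 0.1, -5, 0, 0, 0, 0.55], [-4, 0.1, -9, 0, 0, -0.05, 0.55], [-4.5, 0.1, -10, 0, 0, -0.13, 1], [-4.5, 0.1, -10, 0, 0, -0.13, 1], [-4.5, 0.1, -10, 0, 0, -0.13, 1], [-4.5, 0.1, -10, 0, 0, -0.13, 1]])

```text
time: 12.55
tool_pos: [0.5876, -0.1485, 0.1845]
tool_rot: [-3.14, 0.002, 0.138]
contact_force: [0.6, 0.5, 0.7]
opening: 0.0779
grip_force: 0.0
```

Run:
```python
from meas import *
s=robot.observe(); mT,p,d=snap("wrist","w5"); print(s['tool_pos'],s['tool_rot'])
P=cloud(mT,d)
top=(P[...,2]>0.09)&(P[...,2]<0.106)&(np.hypot(P[...,0]-.676,P[...,1]+.15)<0.06)&(d>0)
m,q,r=rect(P,(P[...,2]>0.094)&(P[...,2]<0.1005)&(np.hypot(P[...,0]-.676,P[...,1]+.15)<0.06)&(d>0)); print("boss",r,np.median(q[:,2]))
m,q,r=rect(P,(P[...,2]>0.088)&(P[...,2]<0.100)&(P[...,0]<.650)&(P[...,0]>.5)&(abs(P[...,1]+.155)<.03)&(d>0))
c,v,_=cv2.PCACompute2(q[:,:2].astype(np.float32),None); print("arm",c,np.degrees(np.arctan2(v[0,1],v[0,0])),len(q),np.median(q[:,2]))
t=(P[...,2]>0.075)&(P[...,2]<0.086)&(P[...,1]>-.075)&(P[...,1]<0.14)&(d>0); w=P[t][:,:2]; print("tub",cv2.minAreaRect((w*1000).astype(np.float32)))
```

```text
[ 0.58756108 -0.14851831  0.18450668] [-3.14010449e+00  2.03290349e-03  1.37706697e-01]
boss ((674.138671875, -148.87110900878906), (51.11407470703125, 48.04173278808594), 5.322836875915527) 0.09854098275780876
arm [[ 0.5967364 -0.1560218]] 5.380294 2526 0.09267116172393093
tub ((647.6723022460938, 10.906196594238281), (148.75999450683594, 155.7612762451172), 7.966555595397949)
```

View pics/w5.png

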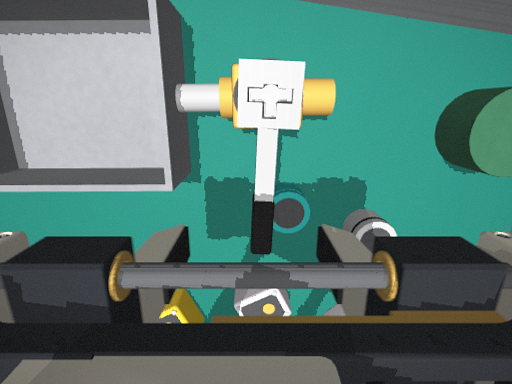

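The view shows the boss seated (270,95) with its top at 0.0985 m. The arm points to the robot, held against the closed stop with 2.7° of play taken up. Next is bowl 1.

play_rows(rows=[[-4, 0.7, 0, 0, 0, -0.1, 1], [-8, 1.4, 0, 0, 0, -0.2, 1], [-12, 2.1, 0, 0, 0, -0.3, 1], [-16, 2.8, 0, 0, 0, -0.4, 1], [-19.6, 3.3, 0, 0, 0, -0.455, 1], [-19.6, 3.3, 0, 0, 0, -0.455, 1], [-19.6, 3.3, 0, 0, 0, -0.455, 1]])

```text
time: 13.3
tool_pos: [0.3981, -0.2091, 0.1858]
tool_rot: [-3.141, -0.0, 0.591]
contact_force: [-0.6, 0.1, -0.8]
opening: 0.0914
grip_force: 0.0
```

```bash
cat > parts.py <<'E'
import sys
from meas import *
def look(n,xr=(.3,.62),yr=(-.45,.0),f=None):
    mT,p,d=snap(n,f); P=cloud(mT,d)
    m=(P[...,2]>0.03)&(P[...,2]<0.05)&(d>0)&(P[...,0]>xr[0])&(P[...,0]<xr[1])&(P[...,1]>yr[0])&(P[...,1]<yr[1])
    n_,l,st,c=cv2.connectedComponentsWithStats(m.astype(np.uint8))
    hsv=cv2.cvtColor(p,cv2.COLOR_RGB2HSV)
    for i in range(1,n_):
        if st[i,4]<60: continue
        q=P[l==i]; r=cv2.minAreaRect((q[:,:2]*1000).astype(np.float32))
        print(n,c[i].round(),st[i,4],np.round(r[0],1),np.round(r[1],1),round(r[2],1),"S %.0f"%np.percentile(hsv[l==i][:,1],75))
if __name__=="__main__":
    s=robot.observe(); print(s['tool_pos'].round(4),s['tool_rot'].round(3))
    for n in sys.argv[1:]: look(n)
E
python3 parts.py wrist top
```

```text
[ 0.3981 -0.2091  0.1858] [-3.141 -0.     0.591]
wrist [338.  27.] 2320 [ 561.4 -190. ] [42.  47.4] 35.1 S 179
wrist [139. 113.] 2921 [396.3 -77.1] [58.1 43.5] 34.5 S 167
wrist [404. 107.] 2248 [ 543.9 -286.9] [47.3 46.9] 83.4 S 7
wrist [251. 135.] 2607 [ 439.8 -179.2] [44.2 57.7] 35.1 S 9
wrist [463. 187.] 1917 [ 518.9 -392.8] [47.1 48.4] 45.1 S 167
wrist [328. 215.] 1696 [ 412.4 -301.1] [57.5 44.2] 49.2 S 11
top [312. 173.] 153 [ 564.5 -195.5] [35.1 47.2] 87.0 S 166
top [343. 179.] 206 [ 545.  -287.6] [46.2 45.9] 48.0 S 28
top [378. 188.] 213 [ 519.4 -394.1] [46.2 46.8] 52.8 S 146
top [307. 214.] 286 [ 440.2 -180.2] [43.7 57.6] 34.2 S 26
top [273. 228.] 284 [396.4 -77.8] [57.5 44.1] 34.6 S 138
```

play_rows(rows=[[2.5, -0.1, 4, 0, 0, -0.014, 1], [5.1, -0.1, 8, 0, 0, -0.014, 1], [5.1, -0.1, 11, 0, 0, -0.014, 1], [5.1, -0.1, 14, 0, 0, -0.014, 1], [5.1, -0.1, 15.7, 0, 0, -0.014, 1], [5.1, -0.1, 15.7, 0, 0, -0.014, 1], [5.1, -0.1, 15.7, 0, 0, -0.014, 0.2], [5.1, -0.1, 15.7, 0, 0, -0.014, 0.2], [5.1, -0.1, 15.7, 0, 0, -0.014, 0.2], [5.1, -0.1, 15.7, 0, 0, -0.014, 0.2], [5.1, -0.1, 15.7, 0, 0, -0.014, 0.2]], squeeze=35)

```text
time: 14.5
tool_pos: [0.4401, -0.1796, 0.0298]
tool_rot: [3.14, -0.001, 0.608]
contact_force: [0.2, 1.5, 4.7]
opening: 0.0577
grip_force: 35.0
```

Run:
```python
from h import *
s=robot.observe(); print(s['tool_pos'],s['tool_rot'],s['opening'],s['grip_force']); print(mat([.6415,.0924,.14],np.radians(98.1)))
```

```text
[ 0.44013375 -0.17964657  0.02982422] [ 3.14049604e+00 -6.04871797e-04  6.07586231e-01] 0.05768212230658653 35.00051200389862
(array([ 32.07, -10.83, -11.01]), array([ 1.000e-03,  0.000e+00, -1.105e+00]))
```

play_rows(rows=[[0, 0, -4, 0, 0, 0, 0.2], [0, 0, -8, 0, 0, 0, 0.2], [0, 0, -12, 0, 0, 0, 0.2], [4, -1.4, -13, 0, 0, -0.14, 0.2], [8, -2.7, -13, 0, 0, -0.28, 0.2], [12, -4, -13, 0, 0, -0.42, 0.2], [16, -5.4, -13, 0, 0, -0.56, 0.2], [20, -6.8, -13, 0, 0, -0.7, 0.2], [24, -8.1, -13, 0, 0, -0.84, 0.2], [28, -9.5, -13, 0, 0, -0.98, 0.2], [32.1, -10.8, -13, 0, 0, -1.105, 0.2], [32.1, -10.8, -13, 0, 0, -1.105, 0.2], [32.1, -10.8, -13, 0, 0, -1.105, 0.2]])

```text
time: 15.8
tool_pos: [0.6412, 0.0933, 0.1582]
tool_rot: [-3.14, -0.0, 1.714]
contact_force: [0.1, -1.0, -2.2]
opening: 0.0573
grip_force: 35.0
```

play_rows(rows=[[0, 0, 4, 0, 0, 0, 0.2], [0, 0, 8, 0, 0, 0, 0.2], [0, 0, 10.5, 0, 0, 0, 0.2], [0, 0, 11.9, 0, 0, 0, 0.2], [0, 0, 11.9, 0, 0, 0, 0.2], [0, 0, 11.9, 0, 0, 0, 0.2], [0, 0, 11.9, 0, 0, 0, 0.78], [0, 0, 11.9, 0, 0, 0, 0.78], [0, 0, 11.9, 0, 0, 0, 0.78], [0, 0, 11.9, 0, 0, 0, 0.78], [0, 0, 8, 0, 0, 0, 0.78], [0, 0, 4, 0, 0, 0, 0.78], [0, 0, 0, 0, 0, 0, 0.78], [0, 0, -2, 0, 0, 0, 1]])

```text
time: 17.2
tool_pos: [0.6431, 0.0927, 0.1838]
tool_rot: [3.135, 0.001, 1.713]
contact_force: [-0.2, 1.0, 0.0]
opening: 0.076
grip_force: 0.0
```

Run:
```python
from parts import *
s=robot.observe(); print(s['tool_pos'].round(4),s['tool_rot'].round(3))
look("top"); look("top",(.55,.75),(-.07,.14)); print(mat([.5112,-.3275,.18],.86))
```

```text
[0.6431 0.0927 0.1838] [3.135e+00 1.000e-03 1.713e+00]
top [312. 173.] 153 [ 564.2 -195.2] [35.1 46.8] 87.1 S 169
top [343. 180.] 206 [ 544.7 -288.2] [46. 46.] 27.6 S 36
top [378. 188.] 211 [ 519.8 -394.1] [46.7 46.9] 16.7 S 158
top [348. 223.] 292 [ 413.  -302.7] [57.8 44.4] 49.8 S 31
top [273. 228.] 283 [396.3 -77.8] [57.7 44. ] 34.7 S 141
top [249. 118.] 70 [729.5   2.4] [  7.2 105.3] 4.8 S 4
(array([-39.72, -19.05,   0.24]), array([ 0.008, -0.003,  0.853]))
```

play_rows(rows=[[-4, -1.9, 0, 0, 0, 0.09, 1], [-8, -3.8, 0, 0, 0, 0.18, 1], [-12, -5.7, 0, 0, 0, 0.27, 1], [-16, -7.6, 0, 0, 0, 0.36, 1], [-20, -9.5, 0, 0, 0, 0.45, 1], [-24, -11.4, 0, 0, 0, 0.54, 1], [-28, -13.3, 0, 0, 0, 0.63, 1], [-32, -15.2, 0, 0, 0, 0.72, 1], [-36, -17.1, 0, 0, 0, 0.8, 1], [-39.7, -19, 0.2, 0, 0, 0.853, 1], [-39.7, -19, 0.2, 0, 0, 0.853, 1], [-39.7, -19, 0.2, 0, 0, 0.853, 1]])

```text
time: 18.5
tool_pos: [0.5089, -0.3276, 0.1757]
tool_rot: [-3.139, -0.0, 0.858]
contact_force: [0.3, 0.9, 0.1]
opening: 0.0915
grip_force: 0.0
```

```bash
python3 parts.py wrist; python3 -c "
from h import *
print(mat([.5445,-.2875,.029],.86))"
```

```text
[ 0.5089 -0.3276  0.1757] [-3.139 -0.     0.858]
wrist [196.  31.] 2804 [ 563.9 -189. ] [46.7 47.5] 48.0 S 175
wrist [ 3. 69.] 426 [408.8 -94.2] [56.7  4.9] 36.0 S 199
wrist [254. 134.] 2012 [ 545.  -287.6] [46.6 47.2] 3.4 S 9
wrist [170. 219.] 1525 [ 412.7 -301.3] [57.5 44.1] 49.5 S 10
wrist [301. 227.] 1669 [ 519.3 -392.7] [47.1 47.1] 21.4 S 165
(array([ 5.25,  0.14, 14.7 ]), array([-0.002, -0.001, -0.   ]))
```

play_rows(rows=[[2.5, 0.1, 4, 0, 0, 0, 1], [5.25, 0.14, 8, 0, 0, 0, 1], [5.25, 0.14, 11, 0, 0, 0, 1], [5.25, 0.14, 13.5, 0, 0, 0, 1], [5.25, 0.14, 14.7, 0, 0, 0, 1], [5.25, 0.14, 14.7, 0, 0, 0, 1], [5.25, 0.14, 14.7, 0, 0, 0, 0.2], [5.25, 0.14, 14.7, 0, 0, 0, 0.2], [5.25, 0.14, 14.7, 0, 0, 0, 0.2], [5.25, 0.14, 14.7, 0, 0, 0, 0.2], [5.25, 0.14, 14.7, 0, 0, 0, 0.2]])

```text
time: 19.65
tool_pos: [0.5452, -0.2887, 0.0307]
tool_rot: [3.141, -0.0, 0.86]
contact_force: [-0.3, 0.3, -0.8]
opening: 0.0561
grip_force: 0.0
```

```bash
python3 -c "
from h import *
s=robot.observe(); print(s['tool_pos'],s['tool_rot'],s['opening'],s['grip_force'])
print(mat([.6494,.037,.16],1.712))"
```

```text
[ 0.54522187 -0.28873206  0.0307427 ] [ 3.14074450e+00 -1.68327103e-04  8.59605771e-01] 0.05605567848943327 0.0
(array([ 31.48, -13.36, -12.93]), array([ 0.001,  0.   , -0.852]))
```

play_rows(rows=[[0, 0, 0, 0, 0, 0, 0.2], [0, 0, 0, 0, 0, 0, 0.2], [0, 0, 0, 0, 0, 0, 0.2], [0, 0, -4, 0, 0, 0, 0.2], [0, 0, -8, 0, 0, 0, 0.2], [0, 0, -12, 0, 0, 0, 0.2], [0, 0, -15, 0, 0, 0, 0.2], [4, -1.7, -15, 0, 0, -0.11, 0.2], [8, -3.4, -15, 0, 0, -0.22, 0.2], [12, -5.1, -15, 0, 0, -0.33, 0.2], [16, -6.8, -15, 0, 0, -0.44, 0.2], [20, -8.5, -15, 0, 0, -0.55, 0.2], [24, -10.2, -15, 0, 0, -0.66, 0.2], [28, -11.9, -15, 0, 0, -0.76, 0.2], [31.5, -13.4, -15, 0, 0, -0.852, 0.2], [31.5, -13.4, -15, 0, 0, -0.852, 0.2], [31.5, -13.4, -13, 0, 0, -0.852, 0.2]])

```text
time: 21.35
tool_pos: [0.6506, 0.0388, 0.1619]
tool_rot: [3.137, 0.001, 1.714]
contact_force: [0.3, -0.5, -1.1]
opening: 0.0475
grip_force: 35.0
```

play_rows(rows=[[0, 0, 4, 0, 0, 0, 0.2], [0, 0, 8, 0, 0, 0, 0.2], [0, 0, 10.5, 0, 0, 0, 0.2], [0, 0, 12.1, 0, 0, 0, 0.2], [0, 0, 12.1, 0, 0, 0, 0.2], [0, 0, 12.1, 0, 0, 0, 0.2], [0, 0, 12.1, 0, 0, 0, 0.78], [0, 0, 12.1, 0, 0, 0, 0.78], [0, 0, 12.1, 0, 0, 0, 0.78], [0, 0, 12.1, 0, 0, 0, 0.78], [0, 0, 8, 0, 0, 0, 0.78], [0, 0, 4, 0, 0, 0, 0.78], [0, 0, 0, 0, 0, 0, 0.78], [0, 0, -3, 0, 0, 0, 1]])

```text
time: 22.75
tool_pos: [0.6497, 0.0376, 0.1935]
tool_rot: [3.138, 0.001, 1.712]
contact_force: [0.1, -0.5, -0.2]
opening: 0.0761
grip_force: 0.0
```

Run:
```python
from parts import *
s=robot.observe(); print(s['tool_pos'].round(4),s['tool_rot'].round(3))
look("top"); print(mat([.3799,-.3395,.18],.86))
```

```text
[0.6497 0.0376 0.1935] [3.138e+00 1.000e-03 1.712e+00]
top [312. 173.] 154 [ 564.2 -195. ] [34.  46.2] 87.3 S 170
top [378. 188.] 209 [ 519.  -394.9] [45.8 47.7] 2.4 S 158
top [348. 223.] 293 [ 412.8 -302.9] [57.6 44.5] 49.3 S 33
top [273. 228.] 285 [396.2 -77.9] [57.8 44.1] 34.7 S 138
(array([-33.51, -32.23,   1.59]), array([ 0.011, -0.003,  0.852]))
```

play_rows(rows=[[-3.4, -3.2, 0, 0, 0, 0.09, 1], [-6.8, -6.4, 0, 0, 0, 0.18, 1], [-10.2, -9.6, 0, 0, 0, 0.27, 1], [-13.6, -12.8, 0, 0, 0, 0.36, 1], [-17, -16, 0, 0, 0, 0.45, 1], [-20.4, -19.2, 0, 0, 0, 0.54, 1], [-23.8, -22.4, 0, 0, 0, 0.63, 1], [-27.2, -25.6, 0, 0, 0, 0.72, 1], [-30.6, -28.8, 0.8, 0, 0, 0.8, 1], [-33.5, -32.2, 1.6, 0, 0, 0.852, 1], [-33.5, -32.2, 1.6, 0, 0, 0.852, 1], [-33.5, -32.2, 1.6, 0, 0, 0.852, 1]])

```text
time: 24.0
tool_pos: [0.3768, -0.3398, 0.1741]
tool_rot: [-3.141, -0.0, 0.858]
contact_force: [0.1, 0.1, -0.3]
opening: 0.0921
grip_force: 0.0
```

```bash
python3 parts.py wrist; python3 -c "
from h import *
print(mat([.4125,-.3018,.029],.862))"
```

```text
[ 0.3768 -0.3398  0.1741] [-3.141 -0.     0.858]
wrist [254. 135.] 2835 [ 411.8 -301.9] [57.3 43.9] 49.0 S 9
wrist [402. 135.] 2258 [ 518.3 -393.4] [47.5 47.2] 2.8 S 166
(array([ 5.1 ,  0.21, 14.53]), array([ 0.   , -0.   , -0.002]))
```

play_rows(rows=[[2.5, 0.1, 4, 0, 0, 0, 1], [5.1, 0.18, 8, 0, 0, 0, 0.85], [5.1, 0.18, 11, 0, 0, 0, 0.85], [5.1, 0.18, 13.5, 0, 0, 0, 0.85], [5.1, 0.18, 14.5, 0, 0, 0, 0.85], [5.1, 0.18, 14.5, 0, 0, 0, 0.85], [5.1, 0.18, 14.5, 0, 0, 0, 0.2], [5.1, 0.18, 14.5, 0, 0, 0, 0.2], [5.1, 0.18, 14.5, 0, 0, 0, 0.2], [5.1, 0.18, 14.5, 0, 0, 0, 0.2], [5.1, 0.18, 14.5, 0, 0, 0, 0.2], [5.1, 0.18, 14.5, 0, 0, 0, 0.2], [5.1, 0.18, 14.5, 0, 0, 0, 0.2], [5.1, 0.18, 10.5, 0, 0, 0, 0.2], [5.1, 0.18, 5, 0, 0, 0, 0.2], [5.1, 0.18, 0, 0, 0, 0, 0.2], [5.1, 0.18, -1.5, 0, 0, 0, 0.2]])

```text
time: 25.75
tool_pos: [0.4132, -0.3029, 0.1936]
tool_rot: [3.135, 0.0, 0.86]
contact_force: [-0.1, -1.2, -2.3]
opening: 0.0436
grip_force: 35.0
```

```bash
python3 -c "
from h import *
print(mat([.658,-.0244,.18],1.712))"
```

```text
(array([37.08,  0.36,  1.35]), array([ 0.006,  0.003, -0.852]))
```

play_rows(rows=[[4, 0, 0, 0, 0, -0.09, 0.2], [8, 0, 0, 0, 0, -0.18, 0.2], [12, 0, 0, 0, 0, -0.27, 0.2], [16, 0, 0, 0, 0, -0.36, 0.2], [20, 0, 0, 0, 0, -0.45, 0.2], [24, 0, 0, 0, 0, -0.54, 0.2], [28, 0.2, 0, 0, 0, -0.63, 0.2], [32, 0.3, 0, 0, 0, -0.74, 0.2], [37.1, 0.36, 0, 0, 0, -0.852, 0.2], [37.1, 0.36, 0, 0, 0, -0.852, 0.2], [37.1, 0.36, 1.3, 0, 0, -0.852, 0.2], [37.1, 0.36, 1.3, 0, 0, -0.852, 0.2]])

```text
time: 26.95
tool_pos: [0.655, -0.0236, 0.173]
tool_rot: [-3.136, -0.001, 1.711]
contact_force: [-0.6, -0.9, -2.3]
opening: 0.0436
grip_force: 35.0
```

Run:
```python
from h import *
s=robot.observe(); mT,p,d=snap("wrist","w6"); print(s['tool_pos'].round(4),s['tool_rot'].round(3),s['opening'])
P=cloud(mT,d); c=np.array([.65,.033]); a=np.radians(8.1); A=np.array([[np.cos(a),np.sin(a)],[-np.sin(a),np.cos(a)]])
Q=(P[...,:2]-c)@A.T
m=(P[...,2]>.042)&(P[...,2]<.058)&(abs(Q[...,0])<.074)&(abs(Q[...,1])<.094)&(d>0)
n,l,st,cc=cv2.connectedComponentsWithStats(m.astype(np.uint8))
for i in range(1,n):
    if st[i,4]>80: q=Q[l==i]*1e3; print(st[i,4],np.percentile(q,[1,99],axis=0).round(),np.median(P[l==i][:,2]).round(3))
```

```text
[ 0.655  -0.0236  0.173 ] [-3.136e+00 -1.000e-03  1.711e+00] 0.043607535700710943
1237 [[ 49. -93.]
 [ 74.  93.]] 0.05
3667 [[-26.  37.]
 [ 30.  80.]] 0.048
2170 [[-21. -18.]
 [ 22.  26.]] 0.048
121 [[-74. -93.]
 [-49. -92.]] 0.049
```

play_rows(rows=[[0.15, 0, 4, 0, 0, 0, 0.2], [-0.15, 0, 8, 0, 0, 0, 0.2], [-0.15, 0, 11.5, 0, 0, 0, 0.2], [-0.15, 0, 13.1, 0, 0, 0, 0.2], [-0.15, 0, 13.1, 0, 0, 0, 0.2], [-0.15, 0, 13.1, 0, 0, 0, 0.2], [-0.15, 0, 13.1, 0, 0, 0, 0.75], [-0.15, 0, 13.1, 0, 0, 0, 0.75], [-0.15, 0, 13.1, 0, 0, 0, 0.75], [-0.15, 0, 13.1, 0, 0, 0, 0.75], [-0.15, 0, 9, 0, 0, 0, 0.75], [-0.15, 0, 5, 0, 0, 0, 0.75], [-0.15, 0, 0, 0, 0, 0, 0.75], [-0.15, 0, -4, 0, 0, 0, 1]])

```text
time: 28.4
tool_pos: [0.6574, -0.0245, 0.2195]
tool_rot: [3.139, 0.001, 1.712]
contact_force: [1.1, 0.1, -0.8]
opening: 0.0733
grip_force: 0.0
```

Run:
```python
from h import *
s=robot.observe(); print(s['tool_pos'].round(4),s['tool_rot'].round(3),s['qpos'].round(2))
mT=pose("top"); p,d=optics.read_camera("top"); P=cloud(mT,d)
m=np.zeros(d.shape,bool); m[155:235,88:175]=1
def pc(lo,hi):
    q=P[m&(P[...,2]>lo)&(P[...,2]<hi)&(d>0)]; return q,cv2.minAreaRect((q[:,:2]*1000).astype(np.float32))
print("plate",pc(.010,.024)[1],"all",pc(.010,.06)[1],"handle",pc(.032,.06)[1],np.percentile(P[m][:,2],[10,50,99]))
hand=(p.max(2)<70)&m; v,u=np.nonzero(hand); w=ray(mT,u,v,0.05); print("handle col",cv2.minAreaRect((w[:,:2]*1000).astype(np.float32)),len(u))
```

```text
[ 0.6574 -0.0245  0.2195] [3.139e+00 1.000e-03 1.712e+00] [-0.15  0.61  1.16  0.    1.38 -0.29]
plate ((495.8507995605469, 361.08612060546875), (167.80331420898438, 210.13021850585938), 10.17133903503418) all ((495.8507995605469, 361.08612060546875), (167.80331420898438, 210.13021850585938), 10.17133903503418) handle ((495.8363342285156, 360.7255554199219), (18.62447738647461, 91.40782165527344), 10.634012222290039) [-0.00018239  0.01379484  0.05244212]
handle col ((494.11688232421875, 355.1787109375), (14.139236450195312, 87.56279754638672), 9.977628707885742) 130
```

```bash
python3 -c "
from h import *
print(mat([.505,.312,.19],np.radians(100.3)))"
```

```text
(array([ 35.54, -10.64,   3.43]), array([ 0.013,  0.004, -0.038]))
```

play_rows(rows=[[4, -2, 0, 0, 0, 0, 1], [8, -4, 0, 0, 0, 0, 1], [12, -6, 0, 0, 0, 0, 1], [16, -8, 0, 0, 0, 0, 1], [20, -10, 0, 0, 0, 0, 1], [24, -10.6, 0, 0, 0, -0.04, 1], [28, -10.6, 0, 0, 0, -0.04, 1], [32, -10.6, 1, 0, 0, -0.04, 1], [35.5, -10.6, 3.4, 0, 0, -0.04, 1], [35.5, -10.6, 3.4, 0, 0, -0.04, 1], [35.5, -10.6, 3.4, 0, 0, -0.04, 1]])

```text
time: 29.55
tool_pos: [0.5017, 0.3125, 0.1816]
tool_rot: [-3.141, 0.001, 1.754]
contact_force: [1.0, -0.7, -0.4]
opening: 0.0921
grip_force: 0.0
```

```bash
cat > lid.py <<'E'
from meas import *
s=robot.observe(); print(s['tool_pos'].round(4),s['tool_rot'].round(3))
mT,p,d=snap("wrist","w7"); P=cloud(mT,d)
m,q,r=rect(P,(P[...,2]>.042)&(P[...,2]<.06)&(np.hypot(P[...,0]-.496,P[...,1]-.361)<.08)&(d>0)); print("handle",r,np.median(q[:,2]))
print(mat([r[0][0]/1e3,r[0][1]/1e3,.038],np.radians(100.3)))
mT=pose("top"); p,d=optics.read_camera("top"); P=cloud(mT,d)
c=np.array([.65,.033]); a=np.radians(8.1); A=np.array([[np.cos(a),np.sin(a)],[-np.sin(a),np.cos(a)]]); Q=(P[...,:2]-c)@A.T
w=(P[...,2]>.074)&(P[...,2]<.088)&(abs(Q[...,0])<.09)&(abs(Q[...,1])<.11)&(d>0); print("tub",cv2.minAreaRect((P[w][:,:2]*1000).astype(np.float32)))
i=(P[...,2]>.036)&(P[...,2]<.06)&(abs(Q[...,0])<.065)&(abs(Q[...,1])<.087)&(d>0)
n,l,st,cc=cv2.connectedComponentsWithStats(i.astype(np.uint8))
for k in range(1,n):
    if st[k,4]>40: print("in tub",(Q[l==k].mean(0)*1e3).round(),st[k,4],P[l==k][:,2].max().round(3))
E
python3 lid.py; python3 parts.py top
```

```text
[0.5017 0.3125 0.1816] [-3.141e+00  1.000e-03  1.754e+00]
handle ((494.91680908203125, 362.1362609863281), (17.876461029052734, 89.65065002441406), 10.038484573364258) 0.049647137590644985
(array([ 5.08,  0.17, 14.44]), array([0.   , 0.   , 0.002]))
tub ((650.6935424804688, 32.94275665283203), (161.76638793945312, 200.75326538085938), 8.461286544799805)
in tub [  0. -60.] 269 0.054
in tub [ 1. 57.] 279 0.054
in tub [-0.  2.] 202 0.053
[0.5028 0.3114 0.1829] [3.14  0.    1.751]
top [312. 173.] 151 [ 564.6 -195.3] [34.9 47.3] 87.1 S 170
top [378. 188.] 212 [ 519.5 -394.4] [46.6 45.9] 11.9 S 162
top [273. 228.] 286 [396.3 -77.8] [57.6 44. ] 34.7 S 139
```

play_rows(rows=[[2.5, 0.1, 4, 0, 0, 0, 0.6], [5.1, 0.15, 8, 0, 0, 0, 0.6], [5.1, 0.15, 11, 0, 0, 0, 0.6], [5.1, 0.15, 13.5, 0, 0, 0, 0.6], [5.1, 0.15, 14.4, 0, 0, 0, 0.6], [5.1, 0.15, 14.4, 0, 0, 0, 0.6], [5.1, 0.15, 14.4, 0, 0, 0, 0], [5.1, 0.15, 14.4, 0, 0, 0, 0], [5.1, 0.15, 14.4, 0, 0, 0, 0], [5.1, 0.15, 14.4, 0, 0, 0, 0], [5.1, 0.15, 14.4, 0, 0, 0, 0], [5.1, 0.15, 14.4, 0, 0, 0, 0], [5.1, 0.15, 14.4, 0, 0, 0, 0], [5.1, 0.15, 14.4, 0, 0, 0, 0]], squeeze=60)

```text
time: 31.1
tool_pos: [0.4945, 0.3625, 0.0386]
tool_rot: [3.141, -0.0, 1.752]
contact_force: [-1.2, -1.5, 5.5]
opening: 0.0174
grip_force: 60.0
```

```bash
python3 -c "
from h import *
s=robot.observe(); print(s['tool_pos'],s['tool_rot'],s['opening'])"
```

```text
[0.49448725 0.36253816 0.03862442] [ 3.14149499e+00 -1.51009011e-04  1.75183110e+00] 0.017415841399131687
```

play_rows(rows=[[0, 0, -2, 0, 0, 0, 0], [0, 0, -5, 0, 0, 0, 0], [0, 0, -8, 0, 0, 0, 0], [0, 0, -12, 0, 0, 0, 0], [-3, -0.5, -13, 0, 0, 0, 0], [-6, -1.1, -13, 0, 0, 0, 0], [-9, -1.6, -13, 0, 0, 0, 0], [-12, -2.2, -13, 0, 0, 0, 0], [-15, -2.7, -13, 0, 0, 0, 0], [-18, -3.3, -13, 0, 0, 0, 0], [-21, -3.8, -13, 0, 0, 0, 0], [-24, -4.4, -13, 0, 0, 0, 0], [-27, -4.9, -13, 0, 0, 0, 0], [-29.5, -5.4, -13, 0, 0, 0, 0], [-30.5, -2.7, -13, 0, 0, 0.01, 0], [-31.5, 0, -13, 0, 0, 0.02, 0], [-32.5, 3, -13, 0, 0, 0.035, 0], [-33.5, 6, -13, 0, 0, 0.035, 0], [-35.1, 9.35, -13, 0, 0, 0.035, 0], [-35.1, 9.35, -13, 0, 0, 0.035, 0]])

```text
time: 33.1
tool_pos: [0.6528, 0.0325, 0.166]
tool_rot: [3.141, 0.001, 1.715]
contact_force: [-0.3, 0.1, -4.4]
opening: 0.0177
grip_force: 60.0
```

play_rows(rows=[[0, 0, 0, 0, 0, 0, 0], [0, 0, 0, 0, 0, 0, 0], [0, 0, 0, 0, 0, 0, 0]])

```text
time: 33.4
tool_pos: [0.6488, 0.0344, 0.1681]
tool_rot: [-3.141, -0.0, 1.717]
contact_force: [0.5, -0.5, -3.9]
opening: 0.0175
grip_force: 60.0
```

Run:
```python
from meas import *
s=robot.observe(); print(s['tool_pos'],s['tool_rot'],s['opening'],s['contact_force'],s['torque'])
for n,z0 in(("wrist",0),("top",0)):
    mT,p,d=snap(n,n+"8"); P=cloud(mT,d)
    m=(abs(P[...,0]-.65)<.13)&(abs(P[...,1]-.033)<.14)&(d>0)
    z=P[...,2]; q=m&(z>s['tool_pos'][2]-.034)&(z<s['tool_pos'][2]-.014)
    k,qq,r=rect(P,q); print(n,"plate",r,np.median(qq[:,2]))
    c,vec=None,None
    A=np.c_[qq[:,:2],np.ones(len(qq))]; print("tilt",np.linalg.lstsq(A,qq[:,2],rcond=None)[0].round(4))
print(mat([.6497,.034,.13],np.radians(98.3)))
```

```text
[0.64882555 0.0344195  0.16813904] [-3.1407301e+00 -3.0554183e-04  1.7172582e+00] 0.01750354716291945 [ 0.46256609 -0.47402028 -3.87734725] [-0.05407896  0.00331674  0.02573775]
wrist plate ((642.754150390625, 81.13831329345703), (167.72525024414062, 112.41288757324219), 8.365508079528809) 0.14538893152614435
tilt [-1.000e-04 -2.000e-04  1.455e-01]
top plate ((660.686767578125, -42.26388931274414), (167.64193725585938, 58.841548919677734), 6.824968338012695) 0.14617983349418634
tilt [ 0.0018 -0.0002  0.145 ]
(array([-0.04,  0.04,  3.86]), array([ 0.   , -0.   ,  0.002]))
```

play_rows(rows=[[0, 0, 2, 0, 0, 0, 0], [0, 0, 4, 0, 0, 0, 0], [0, 0, 4.6, 0, 0, 0, 0], [0, 0, 4.6, 0, 0, 0, 0], [0, 0, 4.6, 0, 0, 0, 0], [0, 0, 5.0, 0, 0, 0, 0], [0, 0, 5.3, 0, 0, 0, 0], [0, 0, 5.3, 0, 0, 0, 0]])

```text
time: 34.3
tool_pos: [0.6495, 0.0341, 0.115]
tool_rot: [-3.141, -0.0, 1.717]
contact_force: [0.3, -0.7, -3.6]
opening: 0.0174
grip_force: 60.0
```

play_rows(rows=[[0, 0, 0.2, 0, 0, 0, 0], [0, 0, 0.4, 0, 0, 0, 0], [0, 0, 0.6, 0, 0, 0, 0], [0, 0, 0.7, 0, 0, 0, 0], [0, 0, 0.7, 0, 0, 0, 0]])

```text
time: 34.8
tool_pos: [0.6497, 0.034, 0.1086]
tool_rot: [3.141, 0.0, 1.717]
contact_force: [-2.0, 0.2, 1.5]
opening: 0.0177
grip_force: 60.0
```

play_rows(rows=[[0, 0, 0.1, 0, 0, 0, 0], [0, 0, 0.2, 0, 0, 0, 0], [0, 0, 0.3, 0, 0, 0, 0], [0, 0, 0.3, 0, 0, 0, 0], [0, 0, 0.3, 0, 0, 0, 0]])

```text
time: 35.3
tool_pos: [0.6497, 0.034, 0.1086]
tool_rot: [3.14, 0.001, 1.717]
contact_force: [-9.9, -0.1, 18.4]
opening: 0.0173
grip_force: 60.0
```

play_rows(rows=[[0, 0, -0.03, 0, 0, 0, 0], [0, 0, -0.03, 0, 0, 0, 0], [0, 0, -0.03, 0, 0, 0, 0], [0, 0, -0.03, 0, 0, 0, 0], [0, 0, -0.03, 0, 0, 0, 0], [0, 0, -0.03, 0, 0, 0, 0], [0, 0, -0.03, 0, 0, 0, 0], [0, 0, -0.03, 0, 0, 0, 0]])

```text
time: 36.1
tool_pos: [0.6497, 0.034, 0.1086]
tool_rot: [3.14, 0.0, 1.717]
contact_force: [-8.4, -1.2, 15.5]
opening: 0.0174
grip_force: 60.0
```

play_rows(rows=[[0, 0, -0.3, 0, 0, 0, 0], [0, 0, -0.3, 0, 0, 0, 0.5], [0, 0, -0.3, 0, 0, 0, 0.5], [0, 0, -0.3, 0, 0, 0, 0.5], [0, 0, -0.3, 0, 0, 0, 0.5], [0, 0, -3, 0, 0, 0, 0.5], [0, 0, -7, 0, 0, 0, 0.5], [-5, -5, -11, 0, 0, 0, 0.5], [-8, -9, -13, 0, 0, 0, 0.5], [-10, -14, -13, 0, 0, 0, 0.5], [-10, -19, -13, 0, 0, 0, 0.5], [-10, -24, -13, 0, 0, 0, 0.5], [-10, -27, -13, 0, 0, 0, 0.5], [-10, -27, -13, 0, 0, 0, 0.5], [-10, -27, -13, 0, 0, 0, 0.5]])

```text
time: 37.6
tool_pos: [0.3962, -0.1045, 0.2361]
tool_rot: [3.14, 0.001, 1.715]
contact_force: [0.0, 0.6, -0.1]
opening: 0.0457
grip_force: 0.0
```

Run:
```python
from meas import *
s=robot.observe(); print(s['tool_pos'],s['time'])
for n in("top","scene"):
    mT,p,d=snap(n,n+"9"); P=cloud(mT,d); z=P[...,2]
    m=(abs(P[...,0]-.65)<.13)&(abs(P[...,1]-.033)<.14)&(d>0)&(z>.075)&(z<.098)
    k,qq,r=rect(P,m); A=np.c_[qq[:,:2]-[.65,.033],np.ones(len(qq))]; print(n,"plate",r,np.linalg.lstsq(A,qq[:,2],rcond=None)[0].round(4))
    if n=="top":
        k,q,r=rect(P,(z>.085)&(z<.112)&(P[...,0]>.5)&(abs(P[...,1]+.155)<.05)&(d>0)); c,v,_=cv2.PCACompute2(q[:,:2].astype(np.float32),None); print("lever",np.degrees(np.arctan2(v[0,1],v[0,0])),np.percentile(q[:,2],[50,95]))
        cv2.imwrite("pics/top9x.png",cv2.resize(p[95:285,85:405,::-1],None,fx=2.4,fy=2.4,interpolation=cv2.INTER_CUBIC))
```

```text
[ 0.39615523 -0.10452295  0.23611811] 37.6
top plate ((651.9984130859375, 32.60118103027344), (168.59913635253906, 208.09288024902344), 8.24004077911377) [0.0012 0.0013 0.0866]
lever 5.6939726 [0.09608293 0.10222299]
scene plate ((651.0673828125, 35.14015197753906), (174.34228515625, 209.3133544921875), 7.811151027679443) [0.0006 0.0011 0.0851]
```

View pics/top9x.png

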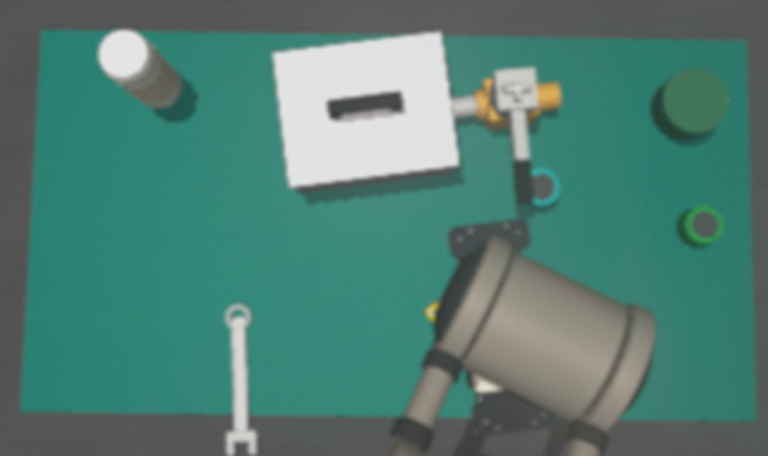

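The lid (365,110) sits level and flush on the tub, with its plate top at 0.086 m all round. The lever (515,90) is home and points to the robot. The spray can, grease tin, wrench and look-alikes are where they were.

```bash
python3 -c "
from cell import robot
print(robot.hand_in())"
```

```text
the job is handed in; nothing more can be done
None
```

I handed the job in at about 38 s with no verdict returned: the lever is fully home and swung to its closed stop, both bowls and the one piston present are in the tub, and the lid is seated flush after about 15–18 N for over half a second.

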